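# Fit the punch in its guide and set the running clearance of the knurled nut

## Task

First take the plain straight punch from the wooden block and slide it down through the hole of the knurled nut into the guide stand until it stands on the bottom, and let go of it. Then screw the nut down (clockwise seen from above) until it bottoms out, back it off a quarter turn so that the punch runs free, and finish still gripping the nut there by its sides without letting go, so that it cannot creep. Leave the other two punches in their holes and the other things on the bench where they are.

Things in the scene. Friction and masses are not known exactly. Their poses are not given: they have to be found in the camera images.
- stand: Guide stand, screwed to the bench (its place on the bench varies): square dark steel foot 90x90x12, on it an upright round steel column with a shoulder 40 in diameter whose top is 36 above the bench, and above the shoulder a threaded sleeve that carries the knurled nut. A vertical bore 14.5 in diameter on the axis goes down to the top of the foot, 12 above the bench. Origin: centre of the foot's underside on the bench; z up along the axis.
- nut: The knurled nut: a round steel ring 36 in outer diameter and 26 high with a through hole 13.5 in diameter, already started on the thread of the stand, with a short dark slot on its top from the hole towards the rim. Fully down, its underside rests on the shoulder, so that it spans 36 to 62 above the bench. It can be gripped at any yaw; the shoulder below it is 2 wider all round. Origin: centre of its underside, 13 below its mid height; x points along the slot, z up.
- nut_turn (a joint): Turn of the knurled nut in rad: 0 = bottomed out on the shoulder (hard stop), growing as it is unscrewed (anticlockwise from above); it rises 0.8 mm per rad, turns with about 0.05 N m of friction and stays where it is left. It starts 1.6 to 3.0 rad up; upper stop 3.4.
- rack: Wooden block 60x170x40, fixed, that holds the three upright punches in a row along its y axis, 55 apart, one in the middle; the holes are 13.5 in diameter and 30 deep (their floor is 10 above the bench). Origin: centre of its underside; x is its short way, z up.
- plain_punch: The plain straight punch: steel rod 12 in diameter and 84 long with a flat top and no head, its foot tapered over the last 4 (to 6.4 in diameter). Stands upright in any of the three holes, 54 of it showing. In the guide stand its top is 96 above the bench. Origin: centre of its foot's end; z along it to the top. About 75 g.
- ball_punch: Punch with the same 12 shank and a ball 22 in diameter at the top, 89 long. Origin: centre of its foot's end; z up. Stays in the block.
- mushroom_punch: Punch with the same 12 shank and a flat mushroom head 24 in diameter at the top, 83 long. Origin: centre of its foot's end; z up. Stays in the block.
- ring_clamp: Wooden ring clamp 114x25x22 lying loose on the bench, a bystander. Origin: centre of its underside.
- borax_cone: Round pale tablet 43 in diameter, 15 high, loose on the bench near the robot, a bystander. Origin: centre of its underside.

How it is judged:
By the outcome, as a careful person would: the job done as asked, in the order asked, and still so for the second after the job is handed in, while the arm keeps its last pose, push and grip.
It also fails if it takes over 53 s, if anything falls off the work surface, if the arm or the gripper's body presses on something with over 40 N, if the wrist force passes 120 N, or if a joint passes its speed limit or range.

## Robot

A 6-joint arm with a two-finger parallel gripper is mounted at the origin on a cart in front of the work surface, level with it; the furniture and walls round the work are solid. World frame = base frame: x ahead of the robot, y to its left, z up, the work surface at z = 0. Lengths are in m, angles in degrees, forces in N, time in s.
With the tool pointing down it reaches from about 0.375 to 0.75 m from the base axis. Payload 9 kg.
Tool frame: the origin (TCP) lies where the fingers leave the gripper's body, on its centre line; the fingertips stand 73 mm ahead of it and the grasp point (between the pads) lies 54 mm ahead of it (robot.tip_reach is the distance from the TCP to the fingertips, in m); z points along the fingers, y is the direction in which the jaws open and shut (so a half turn about z gives the same grasp; the last joint's range is limited). The gripper opens to 85 mm and grips with 20 to 120 N. Pads are 22 mm wide; open, the fingers measure 114 mm over their backs; the gripper's body (76 mm by 85 mm) begins 54 mm behind the grasp point. The pads swing forward as they close: fully open they stand 13 mm farther back than shut.
Start: joints at [60.808, 5.964, 5.575, 89.605, 0, 77.527], TCP at [0.173, 0.575, 0.304] pointing down, gripper open.
Joint ranges: [-171.21, 171.21], [-48.23, 106.86], [-62.78, 66.21], [-105.2, 120.99], [-86.42, 89.51], [-180, 180]. Speed limits (degrees/s): [127.2, 127.2, 147.25, 180, 180, 180].

## Interface

Orientations are given as [roll, pitch, yaw] about the fixed x, y, z axes, in that order (R = Rz(yaw) Ry(pitch) Rx(roll)).
In Python, from plant import robot gives the robot as it stands. Calls block until the motion is done:
- robot.move_pose(position, orientation): joint-space move of the TCP to a pose.
- robot.line_to(position, vel=0.15, rotation=None, guard=None): straight line of the TCP; rotation=None keeps the orientation; vel is the mean speed in m/s. With guard (N) it stops when the force on the tool has changed by that much, and returns True; else False.
- robot.goto_joints(angles): joint-space move.
- robot.set_gripper(opening): finger opening in m; the grip force is fixed at half the most; returns when the fingers have stopped.
- robot.pause(seconds).
- robot.ik(position, orientation): joint angles nearest the present ones, or None.
- robot.observe(): the state.
- robot.grab_frame(name): name is "scene" or "top" or "wrist"; returns the picture (480x640x3 uint8, blue, green, red); there is no depth.
- robot.get_calibration(name): a dict with "vertical_fov" (degrees; the focal length in pixels is half the picture's height over the tangent of half this angle, whatever the lens; pixels are square), "cx", "cy" (the principal point, pixels), "rvec" (rotation vector, rad) and "tvec" (3), from world to camera coordinates, as OpenCV has them. Camera axes: x right, y down, z forward; pixel columns grow to the right and rows downward; lengths in m; the calibration is good to about 2 mm. A picture is of the moment at which its call begins: read the wrist's pose just before it. get_calibration takes no time and is no camera call; for the wrist camera it gives the pose at the moment of the call.
A pose or a line that the arm cannot do raises robot.IKError and nothing moves.
- robot.job_done(): hands the job in, once; it reports no verdict.
The state is a dict: "time": time; "q": joint angles; "qvel": joint speeds; "joint_torque": joint torques, N m; "tool_pos": TCP position; "tcp_rot": TCP orientation; "ft_force": force on the tool from outside, world axes, zero at the start; "torque": the same for the moment, N m; "gripper_width": finger opening in m.
Only numpy, scipy, OpenCV 4.12 (cv2) and the standard library are available. Lean on these libraries where they do the work, as an engineer would, in place of code of your own. Each camera call takes 0.05 s, during which the arm holds its last target.

## Working session

There is one attempt and no reset: what is moved stays moved. The work goes in short steps, each a Python script; the robot and the scene stay as the last script left them, time stands still between calls to the robot, and variables do not carry over. Pictures are saved under pics/ and viewed, and the job is handed in when it is done.

```bash
ls; mkdir -p pics
python3 - <<'E'
from plant import robot
import cv2
for n in ("scene","top","wrist"):
    c=robot.get_calibration(n); print(n,c)
    cv2.imwrite(f"pics/{n}0.png",robot.grab_frame(n))
o=robot.observe(); print(o)
E
```

```text
pics
scene {'vertical_fov': 54.24146007504251, 'cx': 317.66541180118827, 'cy': 227.9882424779208, 'rvec': array([ 2.05699031, -0.87037057,  0.47916865]), 'tvec': array([-0.40641111,  0.24480523,  0.57436391])}
top {'vertical_fov': 48.821134988073275, 'cx': 319.8460338430248, 'cy': 227.61885012113865, 'rvec': array([ 2.16986154, -2.13840506,  0.13110233]), 'tvec': array([-0.03726785,  0.5610689 ,  0.88833956])}
wrist {'vertical_fov': 71.91207495669123, 'cx': 320.5906767896976, 'cy': 234.02776730751378, 'rvec': array([-2.33179134, -1.73515363, -0.24106267]), 'tvec': array([-0.59956158, -0.0376009 ,  0.38040486])}
{'time': 0.15, 'q': array([6.08097936e+01, 5.99089833e+00, 5.53928428e+00, 8.96046405e+01,
       6.75868409e-04, 7.75274576e+01]), 'qvel': array([-0.05574804, -0.11030747,  0.15401294,  0.05477128,  0.04973332,
       -0.07487153]), 'joint_torque': array([ 3.58410573e-03, -5.57360923e+01,  5.04001343e+01,  1.24947773e-02,
       -2.83793943e-04, -9.22566812e-06]), 'tool_pos': array([0.17248932, 0.57449424, 0.30331861]), 'tcp_rot': array([-1.79945219e+02, -1.28092981e-02,  1.63282329e+02]), 'ft_force': array([ 0.61286991,  1.09422626, -0.06955005]), 'torque': array([ 0.01009091, -0.00220312, -0.01407465]), 'gripper_width': 0.08517030798513996}
```

View pics/scene0.png

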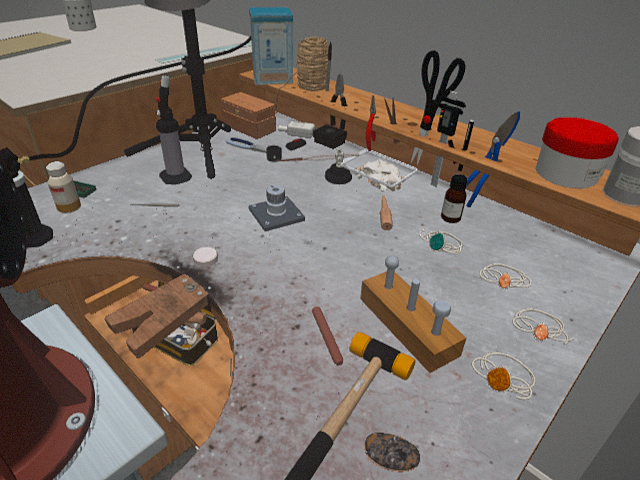

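View pics/top0.png

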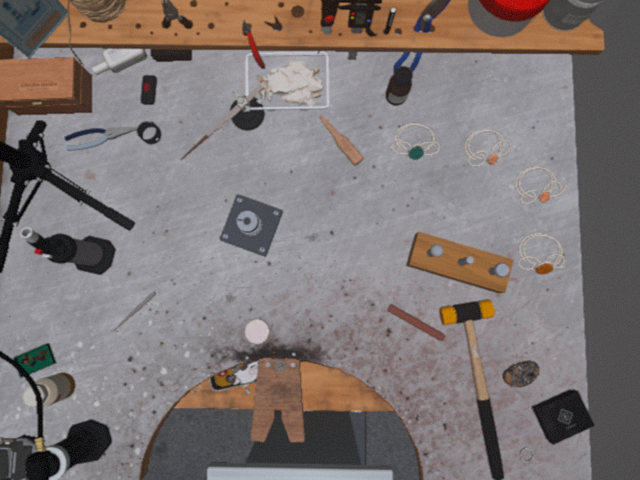

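View pics/wrist0.png

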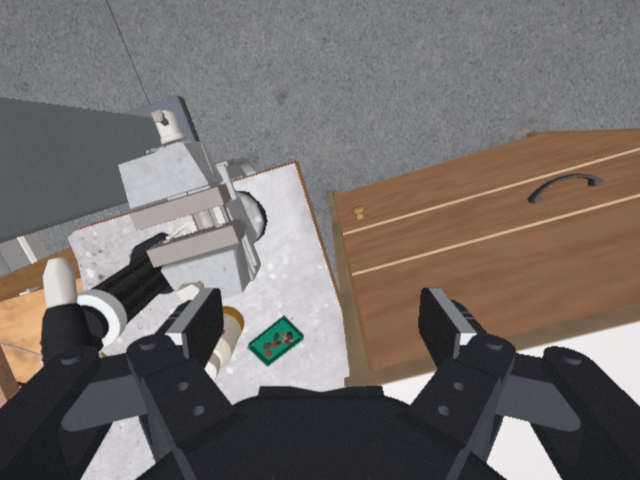

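The ball punch is at the scene view's (391,263), the plain punch is in the middle at (414,285), and the mushroom punch is at (440,308). In the top view they are at about (436,251), (469,260) and (501,270). The nut is at about (249,221), with the tablet and ring clamp nearer the robot. I'll locate these with masks and rays.

```bash
cat > h.py <<'E'
import numpy as np, cv2
from plant import robot
def cam(n):
    c=robot.get_calibration(n); R,_=cv2.Rodrigues(c["rvec"]); f=240/np.tan(np.radians(c["vertical_fov"]/2))
    return R,np.array(c["tvec"]).ravel(),f,c["cx"],c["cy"]
def onplane(C,u,v,z):
    R,t,f,cx,cy=C; d=R.T@np.array([(u-cx)/f,(v-cy)/f,1.]); o=-R.T@t
    return o+d*(z-o[2])/d[2]
def proj(C,p):
    R,t,f,cx,cy=C; q=R@np.asarray(p)+t; return np.array([f*q[0]/q[2]+cx,f*q[1]/q[2]+cy])
E
python3 - <<'E'
from h import *
C=cam("top")
im=cv2.imread("pics/top0.png")
for (u,v,z) in [(435,251,.088),(469,260,.094),(501,270,.093),(249,221,.064)]: print(onplane(C,u,v,z).round(4))
# foot: corners via dark mask
g=cv2.cvtColor(im,cv2.COLOR_BGR2HSV)
roi=np.zeros(g.shape[:2],np.uint8); roi[185:265,210:295]=1
m=((g[...,2]<95)&(roi>0)).astype(np.uint8)
cn=max(cv2.findContours(m,0,2)[0],key=cv2.contourArea); r=cv2.minAreaRect(cn); print("foot",r)
print(onplane(C,*r[0],.012), [onplane(C,*p,.012).round(4)[:2] for p in cv2.boxPoints(r)])
m=cv2.inRange(g,(8,80,80),(25,255,255)); m[:225]=0;m[300:]=0;m[:,:400]=0;m[:,518:]=0
cn=max(cv2.findContours(m,0,2)[0],key=cv2.contourArea); r=cv2.minAreaRect(cn); print("rack",r,[onplane(C,*p,.04).round(4)[:2] for p in cv2.boxPoints(r)])
a=cv2.resize(im[180:270,200:300],None,fx=6,fy=6,interpolation=2);b=cv2.resize(im[225:300,400:525],None,fx=6,fy=6,interpolation=2)
cv2.imwrite("pics/a.png",a);cv2.imwrite("pics/b.png",b)
print(robot.tip_reach)
E
```

```text
[ 0.519  -0.2183  0.088 ]
[ 0.5047 -0.2719  0.094 ]
[ 0.4893 -0.3236  0.093 ]
[0.5675 0.0911 0.064 ]
foot ((250.99774169921875, 224.75588989257812), (49.3173942565918, 49.039337158203125), 20.72555923461914)
[0.56791152 0.09458592 0.012     ] [array([0.5415, 0.1505]), array([0.6252, 0.1224]), array([0.5945, 0.0383]), array([0.5115, 0.0672])]
rack ((460.149658203125, 262.1910705566406), (101.86204528808594, 35.835121154785156), 16.389541625976562) [array([ 0.4982, -0.1788]), array([ 0.5581, -0.1966]), array([ 0.5106, -0.3644]), array([ 0.4516, -0.3453])]
0.0726
```

View pics/b.png

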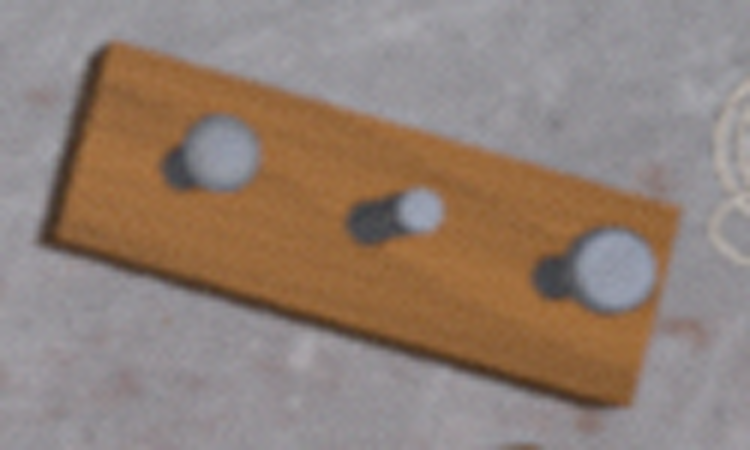

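View pics/a.png

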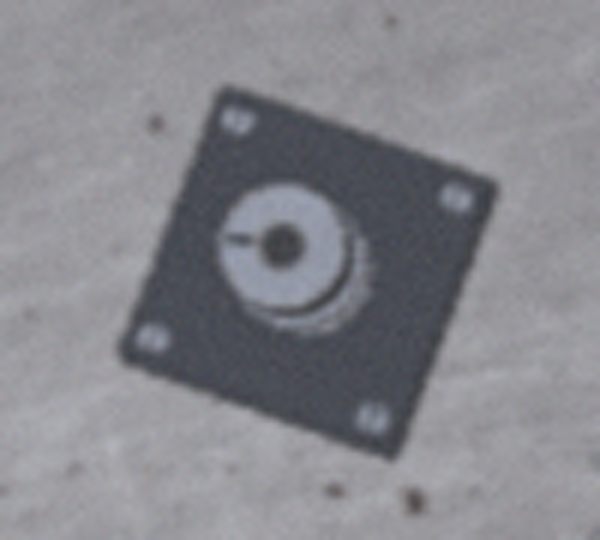

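Both views agree: the plain punch is near (0.505, -0.272) and the stand near (0.568, 0.093). Before sweeping across, I'll check how tall the torch and post are on the left.

Run:
```python
from h import *
C=cam("scene");T=cam("top")
for n,b,t in [("torch",(176,180),(165,78)),("post",(209,176),(187,5)),("lamp",(35,240),(10,160))]:
    p=onplane(C,*b,0); 
    hs=[(h,np.linalg.norm(proj(C,p+[0,0,h])-t)) for h in np.arange(0,.8,.01)]
    print(n,p.round(3),min(hs,key=lambda a:a[1]), "radius",np.hypot(*p[:2]))
R,t,*_=T; print("top cam",-R.T@t); R,t,*_=C; print(-R.T@t)
R,t,*_=cam("wrist"); print("wrist cam",-R.T@t, robot.observe()["tool_pos"])
# retracted intermediate pose
for p,yaw in [((.30,.40,.33),120),((.505,-.272,.26),74.3),((.505,-.272,.26),-105.7),((.568,.093,.26),-90)]:
    q=robot.ik(p,[180,0,yaw]); print(p,yaw,None if q is None else np.round(q,1))
```

```text
torch [0.501 0.361 0.   ] (np.float64(0.23), np.float64(6.651756394430418)) radius 0.6178715685542523
post [0.566 0.325 0.   ] (np.float64(0.37), np.float64(2.4814631978879187)) radius 0.6524072353016098
lamp [0.189 0.35  0.   ] (np.float64(0.16), np.float64(7.272665116085418)) radius 0.3976187508595328
top cam [ 0.44545874 -0.03406318  0.95170405]
[ 0.03440868 -0.50877551  0.54309945]
wrist cam [0.10688023 0.59482602 0.37477888] [0.17248932 0.57449424 0.30331861]
(0.3, 0.4, 0.33) 120 [ 38.1 -11.1  -8.3  92.8   0.   98.1]
(0.505, -0.272, 0.26) 74.3 [-41.4   1.1  -4.   84.9   0.   64.3]
(0.505, -0.272, 0.26) -105.7 [ -41.4    1.1   -4.    84.9    0.  -115.7]
(0.568, 0.093, 0.26) -90 [ -3.7   1.4  -3.7  84.9   0.  -93.7]
```

Run:
```python
from h import *
C=cam("scene");T=cam("top")
def tri(a,b):
    P=lambda c:np.array([[c[2],0,c[3]],[0,c[2],c[4]],[0,0,1]])@np.c_[c[0],c[1]]
    X=cv2.triangulatePoints(P(C),P(T),np.array(a,float).reshape(2,1),np.array(b,float).reshape(2,1)).ravel();X=X[:3]/X[3]
    print(X.round(3),np.hypot(*X[:2]).round(3),"err",(proj(T,X)-b).round(1),(proj(C,X)-a).round(1))
tri((22,160),(40,443))   # gold fitting
tri((197,62),(28,165)); tri((188,5),(8,150)); tri((197,62),(8,150))
tri((165,78),(28,233))
for z in (.1,.2,.3,.4): print(z,onplane(T,28,165,z).round(3),onplane(T,75,250,z).round(3),onplane(C,195,62,z).round(3))
im=cv2.imread("pics/top0.png"); cv2.imwrite("pics/c.png",cv2.resize(im[90:480,0:150],None,fx=1.5*1,fy=1.5))
```

```text
[0.223 0.376 0.145] 0.437 err [-0.3  0.6] [0.7 0.1]
[0.612 0.376 0.241] 0.719 err [-2.3  3.1] [3.1 0. ]
[0.594 0.336 0.361] 0.682 err [-6.9  9.4] [ 8.8 -0.1]
[0.637 0.414 0.228] 0.759 err [-2.3  3. ] [3. 0.]
[0.524 0.374 0.226] 0.643 err [-0.3  0.4] [0.4 0. ]
0.1 [0.651 0.454 0.1  ] [0.511 0.366 0.1  ] [0.869 0.798 0.1  ]
0.2 [0.627 0.397 0.2  ] [0.503 0.319 0.2  ] [0.681 0.503 0.2  ]
0.3 [0.602 0.339 0.3  ] [0.496 0.272 0.3  ] [0.493 0.208 0.3  ]
0.4 [0.578 0.282 0.4  ] [0.488 0.225 0.4  ] [ 0.304 -0.087  0.4  ]
```

View pics/c.png

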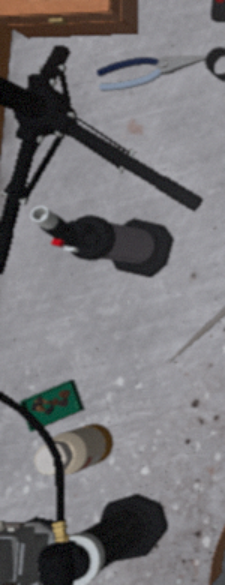

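Tall items on the left: the post at about (0.61, 0.38), over 0.36 tall, and the torch at about (0.52, 0.37), about 0.23 tall. I'll lift and retract first, then swing to the rack.

Run:
```python
from h import *
t=robot.observe()["time"]
robot.move_pose([.145,.46,.42],[180,0,150]); print(robot.observe()["time"]-t)
robot.move_pose([.505-.03,-.272,.25],[180,0,74.3]); o=robot.observe(); print(o["time"],o["tool_pos"],o["q"])
C=cam("wrist"); im=robot.grab_frame("wrist"); cv2.imwrite("pics/w1.png",im)
import pickle; pickle.dump(C,open("w1.pkl","wb"))
R,t,*_=C; print(-R.T@t, R[2], proj(C,[.505,-.272,.094]))
```

```text
0.7
3.7333 [ 0.47536982 -0.27140385  0.25021212] [-4.34224117e+01 -3.48540658e+00 -9.57595805e+00  8.38934158e+01
  8.33029850e-03  6.22076137e+01]
[ 0.49541093 -0.20394077  0.32167582] [-0.07370972 -0.26640288 -0.96103922] [358.94511489 230.62632833]
```

View pics/w1.png

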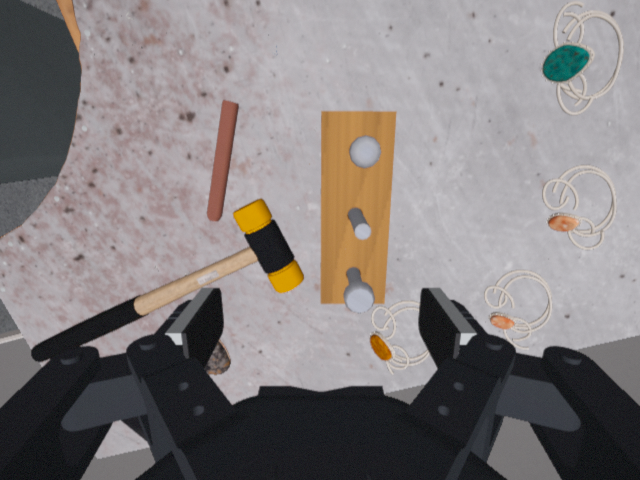

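The wrist view shows the rack upright in the middle, with the ball punch at (365,151), the plain punch top at about (362,231) and the mushroom head at (358,296). I'll measure the plain top and the rack edges precisely.

Run:
```python
from h import *
import pickle
C=pickle.load(open("w1.pkl","rb")); im=cv2.imread("pics/w1.png"); 
crop=im[195:250,335:390]; cv2.imwrite("pics/d.png",cv2.resize(crop,None,fx=10,fy=10,interpolation=cv2.INTER_CUBIC))
g=cv2.cvtColor(crop,cv2.COLOR_BGR2GRAY)
for th in (150,160,170,180):
    hsv=cv2.cvtColor(crop,cv2.COLOR_BGR2HSV); m=((hsv[...,1]<70)&(g>th)).astype(np.uint8)
    n,l,s,c=cv2.connectedComponentsWithStats(m)
    for i in range(1,n):
        if s[i,4]>60: print(th,s[i],c[i]+[335,195], onplane(C,*(c[i]+[335,195]),.094).round(4))
h=cv2.cvtColor(im,cv2.COLOR_BGR2HSV); m=cv2.inRange(h,(8,80,60),(25,255,255)); r=np.zeros_like(m); r[100:315,312:402]=1; m*=r
cn=max(cv2.findContours(m,0,2)[0],key=cv2.contourArea); R=cv2.minAreaRect(cn); P=np.array([onplane(C,*p,.04)[:2] for p in cv2.boxPoints(R)]); print(R,P.round(4),P.mean(0))
```

```text
150 [ 20  29  16  16 207] [362.43961353 231.4057971 ] [ 0.5073 -0.2732  0.094 ]
160 [ 20  29  16  16 201] [362.37313433 231.3681592 ] [ 0.5072 -0.2732  0.094 ]
170 [ 20  29  16  15 177] [362.36158192 231.38983051] [ 0.5072 -0.2732  0.094 ]
180 [ 21  30  14  14 147] [362.3537415  231.32653061] [ 0.5072 -0.2732  0.094 ]
((357.9999694824219, 206.99998474121094), (73.99998474121094, 191.99996948242188), -0.0) [[ 0.456  -0.3473]
 [ 0.5017 -0.1834]
 [ 0.5588 -0.1994]
 [ 0.5231 -0.3661]] [ 0.50988938 -0.27404322]
```

View pics/d.png

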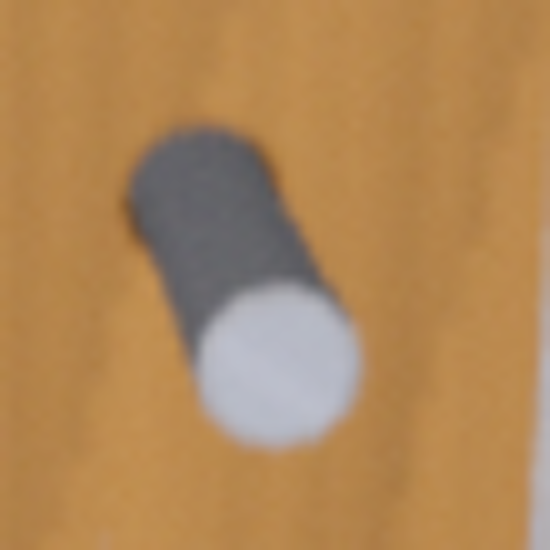

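Run:
```python
from h import *
import pickle
p=np.array([.5065,-.273])
robot.set_gripper(.045)
robot.move_pose([*p,.20],[180,0,74.3])
hit=robot.line_to([*p,.140],vel=.08,guard=12)
a=robot.observe(); print("hit",hit,a["tool_pos"].round(4),a["ft_force"].round(2),a["gripper_width"])
robot.set_gripper(0.0)
o=robot.observe(); print(o["time"],o["tool_pos"].round(4),o["ft_force"].round(2),o["gripper_width"])
C=cam("wrist"); im=robot.grab_frame("wrist"); cv2.imwrite("pics/w2.png",im)
pickle.dump(C,open("w2.pkl","wb"))
```

```text
hit False [ 0.5067 -0.2732  0.1405] [-0.81 -0.17 -0.27] 0.04515513429944941
5.9167 [ 0.5067 -0.2732  0.1406] [-0.65  0.12  4.67] 0.009850683010674004
```

View pics/w2.png

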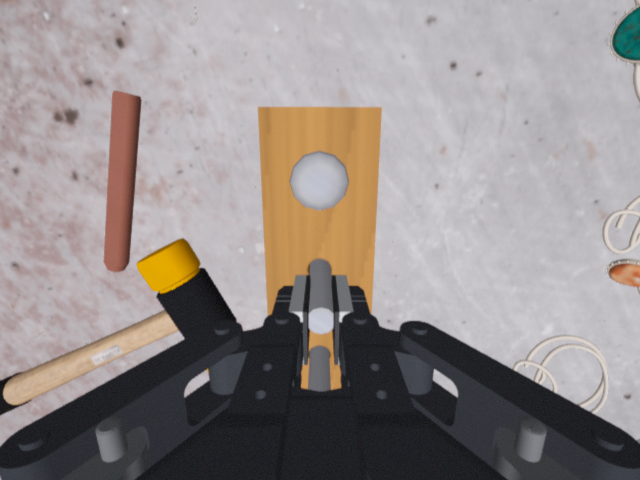

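The punch top at (321,320) is centred between the closed pads. Next I'll lift it straight out and check its placement in the tool frame.

Run:
```python
from h import *
import pickle
C=pickle.load(open("w2.pkl","rb")); print("top at",onplane(C,321,320,.094))
p=robot.observe()["tool_pos"]
robot.line_to([p[0],p[1],.22],vel=.1)
o=robot.observe(); print(o["time"],o["tool_pos"].round(4),o["ft_force"].round(2),o["gripper_width"])
C=cam("wrist"); im=robot.grab_frame("wrist"); cv2.imwrite("pics/w3.png",im); pickle.dump(C,open("w3.pkl","wb"))
# stand approach: view from above, offset so that camera sees nut; nut yaw j6 room
for yaw in (74.3,-90,-80,-60,95,90):
    q=robot.ik([.568,.093,.24],[180,0,yaw]); print(yaw,np.round(q,1))
```

```text
top at [ 0.50815108 -0.2730888   0.094     ]
6.9167 [ 0.5064 -0.273   0.2192] [-0.51 -0.14 -1.01] 0.010266831590591741
74.3 [ -3.7   1.5  -5.7  82.8   0.  102. ]
-90 [ -3.7   1.5  -5.7  82.8   0.  -93.7]
-80 [  -3.7    1.5   -5.7   82.8    0.  -103.7]
-60 [  -3.7    1.5   -5.7   82.8    0.  -123.7]
95 [-3.7  1.5 -5.7 82.8  0.  81.3]
90 [-3.7  1.5 -5.7 82.8  0.  86.3]
```

View pics/w3.png

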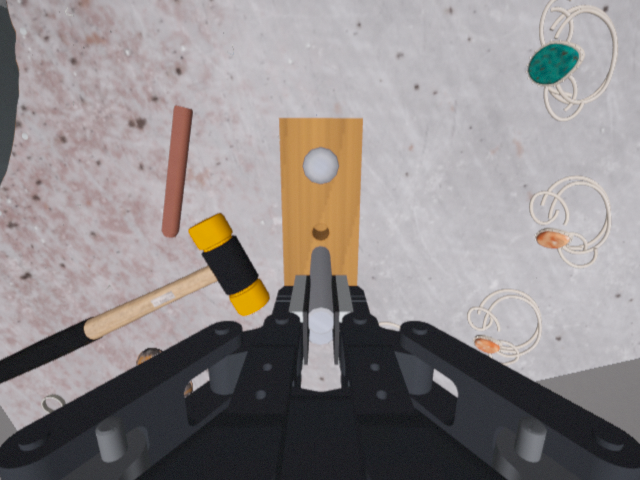

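Run:
```python
from h import *
import pickle
im=cv2.imread("pics/w3.png")
cv2.imwrite("pics/e.png",cv2.resize(im[225:350,280:362],None,fx=5,fy=5,interpolation=cv2.INTER_CUBIC))
from scipy.spatial.transform import Rotation as Ro
Rt=Ro.from_euler("xyz",[180,0,74.3],degrees=True).as_matrix()
for f,tp,pts in [("w3.pkl",[.5064,-.273,.2192],[(321,326),(321,337),(319,250),(320,315)]),("w2.pkl",[.5067,-.2732,.1406],[(321,320),(321,332),(320,310)])]:
    R,t,fo,cx,cy=pickle.load(open(f,"rb")); o=Rt.T@(-R.T@t-tp); print("cam in tool",o)
    for u,v in pts:
        d=Rt.T@(R.T@np.array([(u-cx)/fo,(v-cy)/fo,1])); s=-o[1]/d[1] if abs(d[1])>1e-3 else np.nan
        # intersect assuming x_tool=0
        s=-o[0]/d[0]; print(u,v,"tool pt with x=0:",(o+s*d).round(4))
```

```text
cam in tool [ 0.07036543  0.00122198 -0.07144284]
321 326 tool pt with x=0: [0.     0.0013 0.0432]
321 337 tool pt with x=0: [0.     0.0013 0.0357]
319 250 tool pt with x=0: [0.000e+00 1.000e-04 1.355e-01]
320 315 tool pt with x=0: [0.     0.0009 0.0516]
cam in tool [ 0.07039492  0.00106126 -0.07141924]
321 320 tool pt with x=0: [0.     0.0014 0.0474]
321 332 tool pt with x=0: [0.     0.0013 0.0388]
320 310 tool pt with x=0: [0.     0.001  0.0556]
```

View pics/e.png

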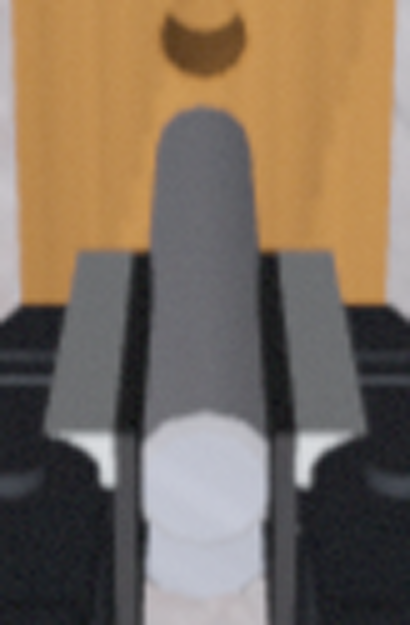

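Measured properly, the top disc is at v≈320, so there's no slip; the disc behind it is the mushroom head. Next I'll carry the punch to the stand, stop beside and above it, and locate the nut hole.

Run:
```python
from h import *
import pickle
from scipy.spatial.transform import Rotation as Ro
Rt=Ro.from_euler("xyz",[180,0,74.3],degrees=True).as_matrix()
C=pickle.load(open("w3.pkl","rb"))
for l in ([.006,0,.1266],[.0032,0,.1306],[0,0,.0466]): print("pred",proj(C,Rt@np.array(l)+[.5064,-.273,.2192]))
robot.move_pose([.568,.138,.245],[180,0,-90])
robot.pause(.2)
o=robot.observe(); print(o["time"],o["tool_pos"].round(4),o["tcp_rot"],o["q"].round(1))
C=cam("wrist"); im=robot.grab_frame("wrist"); cv2.imwrite("pics/w4.png",im); pickle.dump((C,o["tool_pos"]),open("w4.pkl","wb"))
print(proj(C,[.568,.0925,.064]))
```

```text
pred [318.83385167 245.52809308]
pred [318.87532    247.74813171]
pred [317.70995268 321.35492936]
9.45 [0.5681 0.1377 0.245 ] [ 1.79997330e+02 -1.42679374e-03 -9.00424979e+01] [  0.8   3.   -3.6  83.4  -0.  -89.1]
[322.31092282 173.45716834]
```

View pics/w4.png

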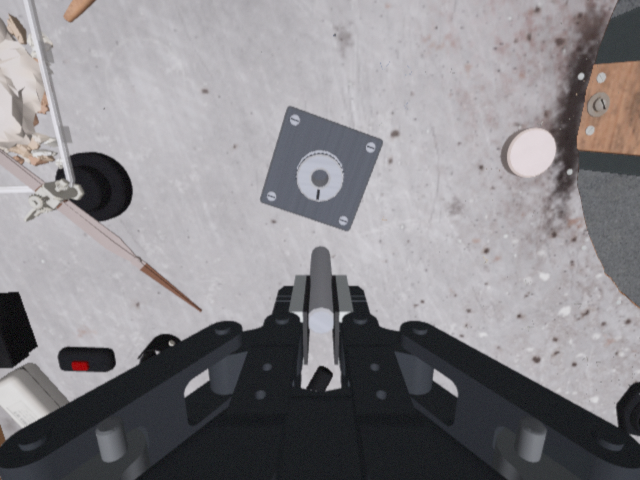

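The nut is at about (320,178) with its slot pointing down the image, toward +y. The punch is upright in the jaws. I'll measure the nut's top ring.

Run:
```python
from h import *
import pickle
C,tp=pickle.load(open("w4.pkl","rb")); im=cv2.imread("pics/w4.png")
x0,y0=285,140; crop=im[y0:y0+75,x0:x0+75]
cv2.imwrite("pics/f.png",cv2.resize(crop,None,fx=8,fy=8,interpolation=cv2.INTER_CUBIC))
g=cv2.cvtColor(crop,cv2.COLOR_BGR2GRAY)
for th in (135,150,165):
    m=(g>th).astype(np.uint8); n,l,s,c=cv2.connectedComponentsWithStats(m)
    i=l[38+8,35-12] or 1
    i=max(range(1,n),key=lambda k:s[k,4] if np.hypot(*(c[k]-[35,38]))<8 else 0)
    k=(l==i).astype(np.uint8); cn,h=cv2.findContours(k,cv2.RETR_CCOMP,cv2.CHAIN_APPROX_NONE)
    for a in cn:
        if len(a)>20:
            e=cv2.fitEllipse(a); ctr=np.array(e[0])+[x0,y0]; print(th,len(a),ctr.round(2),np.round(e[1],1),onplane(C,*ctr,.0637).round(4))
T=cam("top")
print("top-cam nut",onplane(T,200+(284+.0)/6,180+246/6,.0637).round(4))
```

```text
135 142 [319.5  175.38] [46.5 51.1] [0.5701 0.094  0.0637]
135 25 [317.56 194.26] [ 4.6 12.8] [0.5716 0.1083 0.0637]
135 50 [319.57 177.9 ] [17.6 18.1] [0.5701 0.0959 0.0637]
150 144 [319.54 175.39] [45.9 50.6] [0.5701 0.094  0.0637]
150 27 [317.54 194.16] [ 4.7 13.4] [0.5717 0.1082 0.0637]
150 52 [319.46 177.82] [18.3 18.8] [0.5702 0.0958 0.0637]
150 25 [321.7  153.53] [ 3.3 13. ] [0.5685 0.0779 0.0637]
165 237 [319.62 174.97] [45.4 46.3] [0.57   0.0937 0.0637]
165 54 [319.52 177.81] [19.  19.5] [0.5701 0.0958 0.0637]
top-cam nut [0.5675 0.0939 0.0637]
```

View pics/f.png

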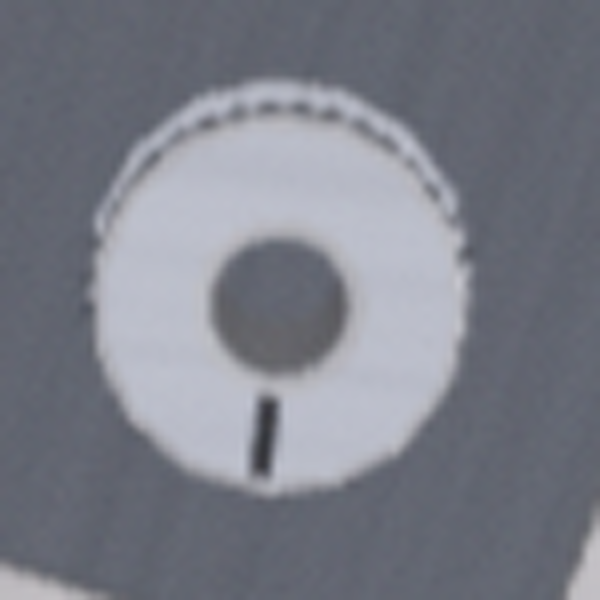

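The hole reads (0.570, 0.096) from the wrist camera and about (0.568, 0.094) from the top camera. The wrist camera also carries a 1.2 mm lateral bias, which I can see on the held punch. I'll look again closer, with the foot almost level with the nut, so foot and hole can be compared directly.

Run:
```python
from h import *
import pickle
robot.line_to([.5705,.0955+.032,.203],vel=.12)
robot.pause(.2)
o=robot.observe(); print(o["time"],o["tool_pos"].round(4),o["tcp_rot"],o["ft_force"].round(2))
C=cam("wrist"); im=robot.grab_frame("wrist"); cv2.imwrite("pics/w5.png",im); pickle.dump((C,o["tool_pos"]),open("w5.pkl","wb"))
x0,y0=270,120; crop=im[y0:y0+150,x0:x0+100]
cv2.imwrite("pics/g.png",cv2.resize(crop,None,fx=4,fy=4,interpolation=cv2.INTER_CUBIC))
cv2.imwrite("pics/scene5.png",robot.grab_frame("scene"))
```

```text
10.2083 [0.5709 0.1277 0.204 ] [-1.79912869e+02  3.62895838e-03 -8.99861820e+01] [ 0.16  0.08 -0.04]
```

View pics/g.png

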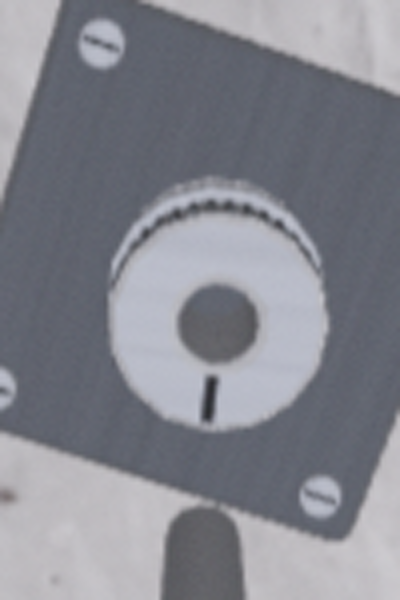

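Run:
```python
from h import *
import pickle
C,tp=pickle.load(open("w5.pkl","rb")); im=cv2.imread("pics/w5.png")
x0,y0=290,165; crop=im[y0:y0+65,x0:x0+65]; g=cv2.cvtColor(crop,cv2.COLOR_BGR2GRAY)
for th in (140,155):
    cn,h=cv2.findContours((g>th).astype(np.uint8),cv2.RETR_CCOMP,cv2.CHAIN_APPROX_NONE)
    for a in cn:
        if len(a)>25:
            e=cv2.fitEllipse(a); c=np.array(e[0])+[x0,y0]; print(th,c.round(2),np.round(e[1],1),onplane(C,*c,.0637).round(4))
# foot: row 268 width center
row=cv2.cvtColor(im,cv2.COLOR_BGR2GRAY)[255:270,295:350]
print(row[8]); 
f=lambda l:tp+np.array([-l[1],-l[0],-l[2]])
for l in ([0,0,.1306],[.006,0,.1266],[.0032,0,.1306]): print(proj(C,f(l)))
```

```text
140 [324.   196.51] [53.8 61.5] [0.5702 0.0932 0.0637]
140 [321.8  219.51] [ 5.3 15.3] [0.5716 0.1085 0.0637]
140 [324.14 200.47] [20.8 21.3] [0.5701 0.0958 0.0637]
140 [324.43 205.92] [59.3 70.6] [0.5699 0.0994 0.0637]
155 [324.26 199.03] [50.5 53.9] [0.5701 0.0949 0.0637]
155 [324.06 200.47] [21.1 21.9] [0.5702 0.0958 0.0637]
155 [323.71 201.4 ] [58.  67.4] [0.5704 0.0964 0.0637]
[193 189 187 186 187 188 188 187 188 189 189 189 191 190 186 150 104  91
  92  92  92  94  97  97  96  97 100 101 100  97  98  98  95  95  93 111
 180 186 186 187 186 186 187 189 188 186 186 186 186 186 188 189 190 193
 191]
[322.84561048 252.01081016]
[322.89768168 245.04963599]
[322.8566241  247.29470174]
```

The bias is fixed in the world frame: the calibrated view puts the foot about 1.4 mm too far in +x. Corrected, the hole is at (0.5687, 0.0953), which agrees with the top camera. Next is a guarded insertion.

Run:
```python
from h import *
p=[.5687,.0953]
robot.line_to([*p,.203],vel=.08)
for z,v in ((.180,.04),(.1438,.05)):
    hit=robot.line_to([*p,z],vel=v,guard=10)
    o=robot.observe(); print(o["time"],hit,o["tool_pos"].round(4),o["ft_force"].round(2),o["gripper_width"])
    if hit: break
cv2.imwrite("pics/w6.png",robot.grab_frame("wrist"));cv2.imwrite("pics/s6.png",robot.grab_frame("scene")[120:300,200:400].repeat(3,0).repeat(3,1))
```

```text
11.5833 False [0.5687 0.0953 0.18  ] [ 0.33  0.62 -1.31] 0.009862741097044842
12.4583 False [0.5687 0.0953 0.1439] [ 0.77  0.44 -0.75] 0.010105972211055487
```

View pics/w6.png

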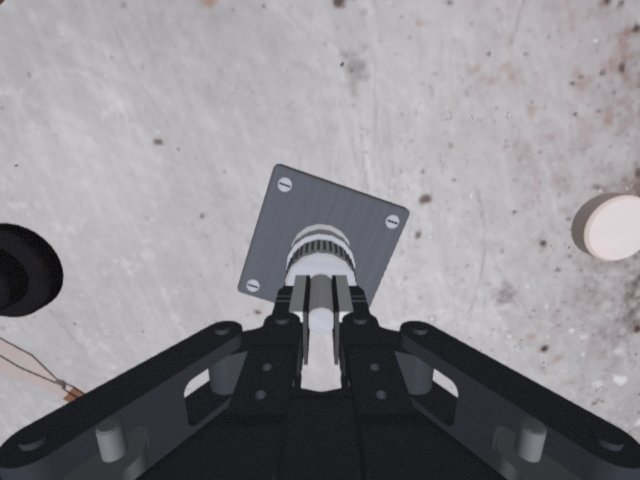

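View pics/s6.png

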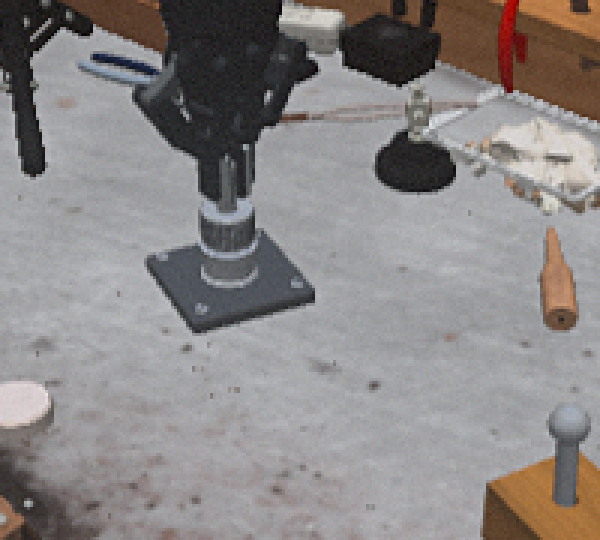

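The punch is in the bore, with the nut just below the fingertips. Next I'll touch bottom, release, and check.

Run:
```python
from h import *
p=[.5687,.0953]
hit=robot.line_to([*p,.1418],vel=.02,guard=5)
o=robot.observe(); print(o["time"],hit,o["tool_pos"].round(4),o["ft_force"].round(2))
robot.set_gripper(.06); robot.pause(.1)
o=robot.observe(); print(o["time"],o["tool_pos"].round(4),o["ft_force"].round(2),o["gripper_width"])
cv2.imwrite("pics/w7.png",robot.grab_frame("wrist"));cv2.imwrite("pics/s7.png",robot.grab_frame("scene")[120:300,200:400].repeat(3,0).repeat(3,1))
```

```text
12.8083 False [0.5691 0.0953 0.1426] [-1.12  1.56  4.08]
13.4417 [0.5687 0.0953 0.1417] [ 0.11 -0.91  0.04] 0.0597324404127264
```

View pics/w7.png

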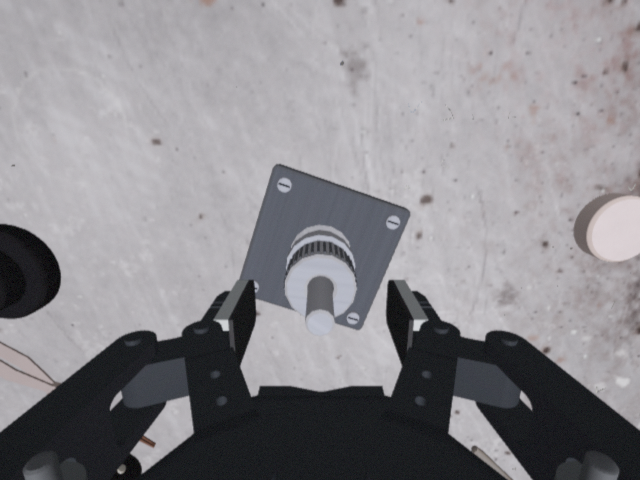

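View pics/s7.png

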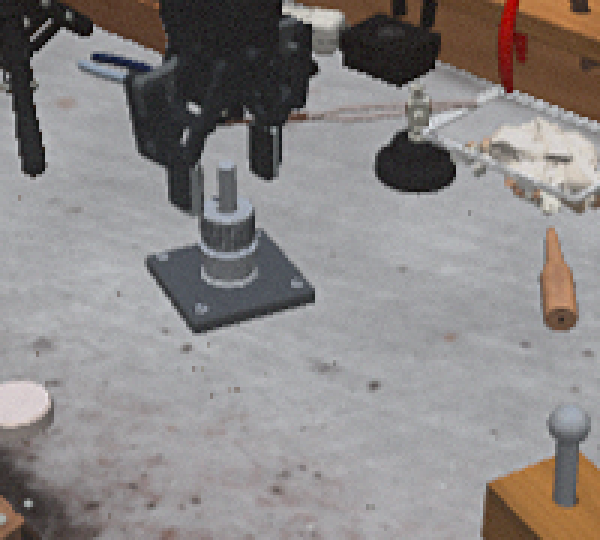

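The punch now stands free in the nut, top at (320,321), and the fingers are open around it. I'll go down around the nut, grip it and check the forces.

Run:
```python
from h import *
p=[.5687,.0953]
hit=robot.line_to([*p,.1125],vel=.06,guard=10)
o=robot.observe(); print(o["time"],hit,o["tool_pos"].round(4),o["ft_force"].round(2))
robot.set_gripper(.03); robot.pause(.1)
o=robot.observe(); print(o["time"],o["tool_pos"].round(4),o["ft_force"].round(2),o["torque"].round(3),o["gripper_width"],o["q"].round(2))
cv2.imwrite("pics/w8.png",robot.grab_frame("wrist"));cv2.imwrite("pics/s8.png",robot.grab_frame("scene")[120:300,200:400].repeat(3,0).repeat(3,1))
```

```text
14.1833 False [0.5686 0.0953 0.1124] [0.72 0.97 0.62]
14.6333 [0.5689 0.0953 0.1133] [-2.43 -0.24  5.6 ] [-0.025  0.56  -0.005] 0.03431861244246455 [ -3.47   5.12 -15.29  69.55  -0.   -93.47]
```

View pics/w8.png

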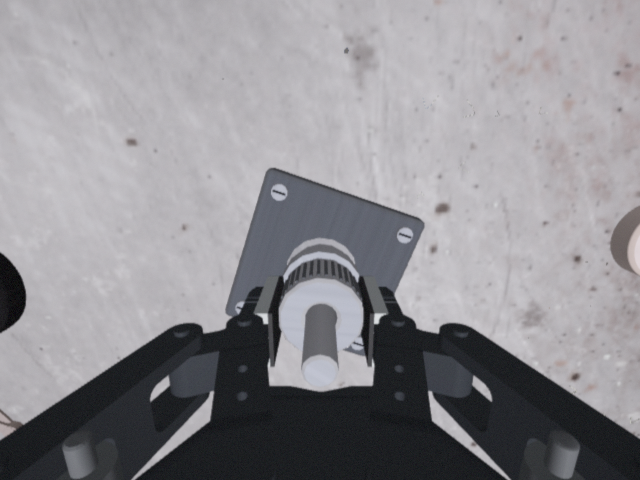

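View pics/s8.png

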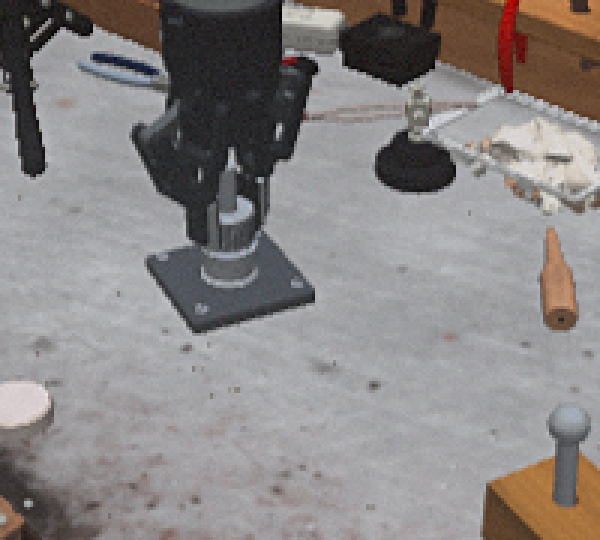

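The nut is gripped at a width of 34.3 mm with low side loads. I'll screw it down in steps while following the pitch, and watch the torque.

Run:
```python
from h import *
p=[.5687,.0953]; yaw=-90.; z0=.1128
for d in (5,15,30,45,60,75,85):
    y=yaw-d; robot.move_pose([*p,z0-.0008*np.radians(d)],[180,0,y]); robot.pause(.05)
    o=robot.observe(); print(d,round(o["time"],2),o["tool_pos"].round(4),round(o["tcp_rot"][2],2),o["ft_force"].round(1),o["torque"].round(3),round(o["joint_torque"][5],3),round(o["gripper_width"],4))
    if abs(o["torque"][2])>.3: break
```

```text
5 15.03 [0.5689 0.0953 0.1132] -94.84 [-2.9 -1.1  4.9] [-0.021  0.544 -0.112] 0.066 0.0343
15 15.38 [0.5688 0.0953 0.1131] -104.84 [-3.3  0.7  6.2] [ 0.03   0.624 -0.065] 0.053 0.0345
30 15.78 [0.5686 0.0954 0.1129] -119.83 [-3.5  0.2  6.5] [ 0.133  0.812 -0.059] 0.029 0.0344
45 16.19 [0.5685 0.0955 0.1127] -134.82 [-3.7  1.   8.6] [ 0.205  0.888 -0.075] 0.029 0.0345
60 16.6 [0.5684 0.0956 0.1125] -149.82 [-4.9  1.2  7.3] [ 0.275  1.008 -0.074] 0.028 0.0345
75 17.01 [0.5684 0.0957 0.1122] -164.81 [-4.1  2.   8.3] [ 0.384  1.063 -0.042] 0.028 0.0341
85 17.35 [0.5684 0.0958 0.1121] -174.81 [-6.1  2.4  8.1] [ 0.586  1.023 -0.071] 0.052 0.0347
```

Run:
```python
from h import *
p=[.5687,.0953]; yaw=-90.; z0=.1128
for d in range(90,175,4):
    y=yaw-d; robot.move_pose([*p,z0-.0008*np.radians(d)],[180,0,y if y>-180 else y+360]); robot.pause(.03)
    o=robot.observe(); print(d,round(o["time"],2),o["tool_pos"].round(4),round(o["tcp_rot"][2],2),o["ft_force"].round(1),o["torque"].round(3),round(o["joint_torque"][5],3),round(o["q"][5],1))
    if abs(o["joint_torque"][5])>.25 and abs(o["torque"][2])>.2: break
cv2.imwrite("pics/w9.png",robot.grab_frame("wrist"))
```

```text
90 17.63 [0.5684 0.0959 0.112 ] -179.81 [-6.   2.9  8. ] [ 0.6   1.06 -0.06] 0.08 -3.6
94 17.92 [0.5684 0.0959 0.1119] 176.19 [-4.3  2.2  8.2] [ 0.671  1.085 -0.024] 0.052 0.4
98 18.2 [0.5684 0.0959 0.1119] 172.19 [-5.8  2.9  8.2] [ 0.683  1.081 -0.086] 0.052 4.4
102 18.48 [0.5684 0.096  0.1118] 168.2 [-5.2  3.9  6.7] [ 0.724  1.053 -0.051] 0.052 8.4
106 18.77 [0.5691 0.0958 0.1119] 164.27 [-1.4  3.4  6. ] [0.704 0.2   0.324] 0.392 12.3
```

View pics/w9.png

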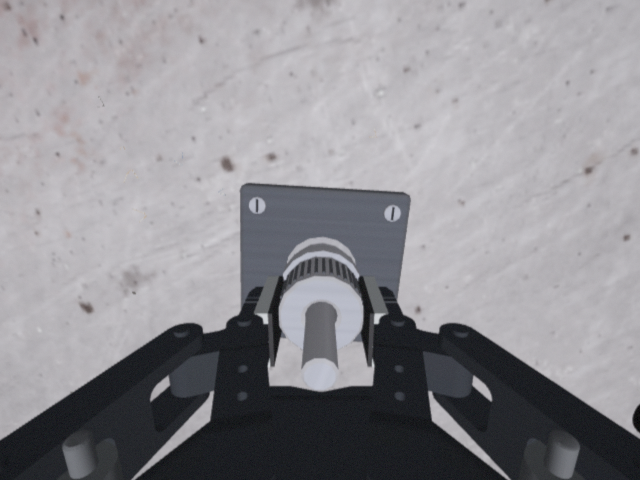

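The torque jumps sharply near 104°, and the slot against the foot predicted about 102°, so this looks like the hard stop. I'll press 2° more to confirm and find the exact angle.

Run:
```python
from h import *
p=[.5687,.0953]; yaw=-90.; z0=.1128
for d in (108,106,104,102,100):
    y=yaw-d; robot.move_pose([*p,z0-.0008*np.radians(min(d,104))],[180,0,y+360]); robot.pause(.1)
    o=robot.observe(); print(d,round(o["time"],2),round(o["tcp_rot"][2],2),o["ft_force"].round(1),o["torque"].round(3),round(o["joint_torque"][5],3),round(o["q"][5],2),round(o["gripper_width"],4))
```

```text
108 19.17 162.32 [-2.9  4.2  7. ] [0.742 0.582 0.72 ] 0.722 14.24 0.0342
106 19.52 164.26 [-2.6  4.1  7.3] [0.854 0.571 0.052] 0.037 12.29 0.0348
104 19.87 166.26 [-3.4  3.5  7.9] [0.85  0.607 0.013] 0.037 10.29 0.0346
102 20.22 168.26 [-3.7  3.7  6.8] [0.826 0.633 0.107] 0.037 8.29 0.0344
100 20.57 170.26 [-3.9  4.   6.9] [0.828 0.587 0.083] 0.037 6.29 0.0343
```

The stop is confirmed: torque rose from 0.39 to 0.72 N·m over 2°, with zero at about 104–106° of tool turn. I'll back off 90° anticlockwise from there, to about 15.5°.

Run:
```python
from h import *
p=[.5687,.0953]; yaw=-90.; z0=.1128
for d in (85,65,45,28,15.5):
    y=yaw-d; y=y+360 if y<-180 else y
    robot.move_pose([*p,z0-.0008*np.radians(d)],[180,0,y]); robot.pause(.05)
    o=robot.observe(); print(d,round(o["time"],2),round(o["tcp_rot"][2],2),o["tool_pos"].round(4),o["ft_force"].round(1),o["torque"].round(3),round(o["joint_torque"][5],3),round(o["q"][5],2),round(o["gripper_width"],4))
cv2.imwrite("pics/w10.png",robot.grab_frame("wrist"));cv2.imwrite("pics/s10.png",robot.grab_frame("scene"));cv2.imwrite("pics/t10.png",robot.grab_frame("top"))
im=cv2.imread("pics/s10.png")[160:240,240:310]; cv2.imwrite("pics/s10c.png",cv2.resize(im,None,fx=7,fy=7,interpolation=2))
```

```text
85 20.98 -174.74 [0.5687 0.0958 0.1122] [-3.5  3.1  7.1] [0.792 0.608 0.036] -0.039 -8.71 0.0346
65 21.45 -154.74 [0.5687 0.0958 0.1124] [-3.6  2.8  7.2] [0.691 0.621 0.016] -0.018 -28.71 0.0346
45 21.93 -134.74 [0.5688 0.0957 0.1127] [-2.1  2.1  7. ] [0.625 0.587 0.089] -0.018 -48.71 0.0341
28 22.36 -117.74 [0.5688 0.0957 0.1129] [-2.2  2.7  7.2] [0.569 0.573 0.037] -0.031 -65.71 0.0342
15.5 22.73 -105.24 [0.5689 0.0956 0.1131] [-2.8  2.8  6.4] [0.531 0.515 0.005] -0.05 -78.22 0.0344
```

View pics/w10.png

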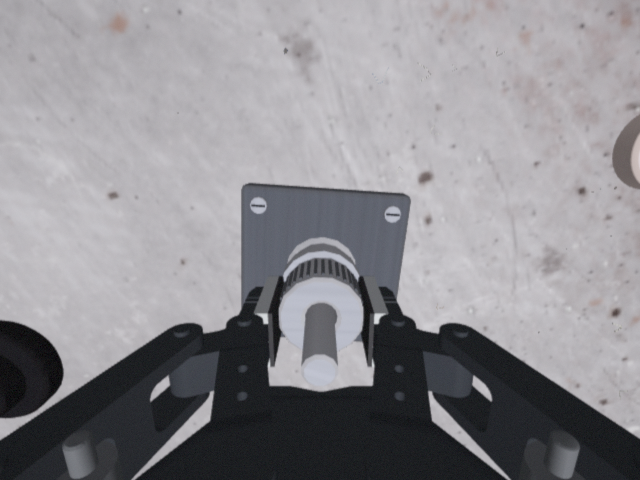

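View pics/s10c.png

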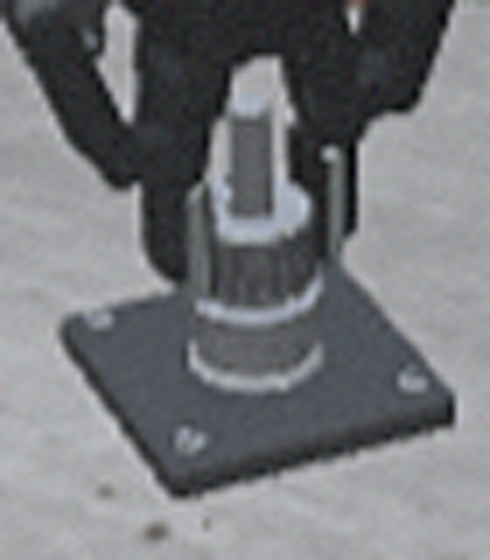

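View pics/t10.png

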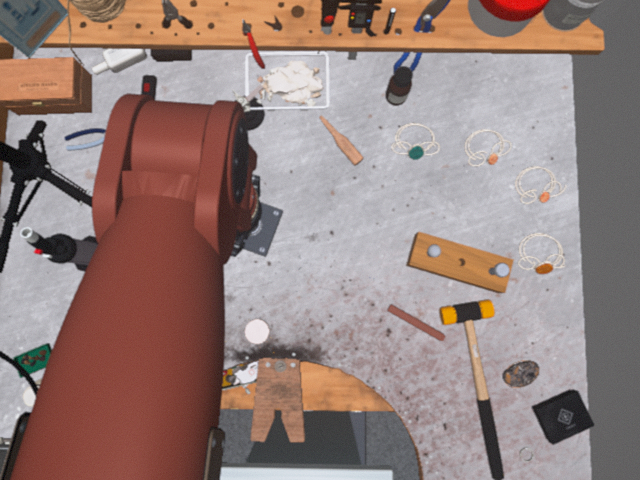

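The punch is standing in the gripped nut, the other two punches are still in the block, and the bystanders haven't moved. I'll hand it in while holding this grip.

Run:
```python
from plant import robot
robot.pause(.2); o=robot.observe(); print(o["time"],o["ft_force"].round(1),o["gripper_width"],o["torque"].round(3))
print(robot.job_done())
```

```text
23.0833 [-3.   4.   6.8] 0.03439717915870974 [0.588 0.507 0.064]
the job is handed in; nothing more can be done
None
```

I handed the job in at 23.1 s of the 53 s allowed. The plain punch stands in the guide stand, and the nut is backed off a quarter turn and still gripped by its sides.

- **Punch:** I took it from the middle hole and slid it through the nut into the bore. The descent ended with about 4 N of upward force at bottom height. After release it stood upright on its own.
- **Nut:** I screwed it clockwise until the torque jumped, from about 0.05 to 0.39 and then 0.72 N·m, after 104–106° of tool turn. The slot seen against the foot had predicted about 102°. I then backed it off 90° in the same grip, following the thread pitch.
- **Last checks:** The grip width was 34.4 mm and steady, with a wrist force of about 8 N. In the pictures the other two punches were still in the block, and the ring clamp and tablet had not moved.

**Uncertain or disagreeing:**
- **Final nut angle:** The slot was hidden behind the punch at the end, so I inferred the angle from the tool turn. The pads may have slipped about 2° when I pressed against the stop, so the quarter turn is good to about 2–3°.
- **Camera bias:** The wrist camera's readings were about 1.4 mm off in x. I corrected this by comparing the held punch's foot with the hole. After that it agreed with the top camera to about 1 mm.

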